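Find the bowed heat sink with a straightedge

TASK

One of the two heat sinks on the brown board has a bowed face that is high in the middle. Lay the straightedge lengthwise along the middle of a face and press its ends down firmly but gently (about 8 N) with shut fingers, first the red pad, then the yellow pad, to feel whether it rocks; if it does not, move it to the other heat sink and test again. When you have found the face it rocks on and pressed both pads there, leave the straightedge lying on that face, let go, and leave the other things alone.

Things in the scene. Friction and masses are not known exactly. Their poses are not given: they have to be found in the camera images.
- board: fixed brown hardboard, 240 x 240 x 6 mm, 0 to 16 mm above the table on packing; on it two fixed aluminium heat sinks side by side, each 180 mm long (x), 70 wide (y), 45 high, fins below, smooth face up, a dark line scribed across mid-length; their centres are 130 mm apart. Origin at the centre of the board's underside, x along both heat sinks, y from the right heat sink to the left one, z up
- face_left (a point): middle of the upper face of the left heat sink (to the board's +y), 51 mm above the board's underside; axes as the board's. The real faces lie up to 3 mm higher, each its own amount. One of the two faces, either one, is bowed: two straight slopes rise from its ends to a ridge on the scribed line, 5 mm higher; the other is flat
- face_right (a point): the same point of the right heat sink (to the board's -y). A straightedge laid along the bowed face rocks over the ridge like a seesaw: a pad 75 mm out goes up to about 8 mm up or down, almost without force, before it lands firmly, tipping by 0.055 rad (3 degrees) to either side; left alone it may rest tipped or balanced. On the flat face it lies level and firm, its ends never lifting
- straightedge: loose steel straightedge, about 0.3 kg: blade 190 x 26 x 8 mm, black handle block on its middle (50 long, 20 wide across the blade, from 8 to 40 mm above the blade's underside), a press pad on each end. Origin at the centre of the blade's underside, x along it to the red pad, z up. Starts flat on the table to the right of the board. Either way round on a heat sink is right
- red_pad (a point): middle of the top of the red press pad (30 x 24 mm, its top 11 mm above the blade's underside), 75 mm from the blade's middle. A test press is a steady 8 N or so from above (5 to 12 N) for half a second; over 20 N bends the blade. The landing is hard: come down no faster than 5 mm/s
- yellow_pad (a point): the same for the yellow press pad on the other end, 75 mm from the blade's middle. Pressed firmly, a pad lands about 1 mm higher on the bowed face than it would on the flat one, while the middle of the blade and handle stays 5 mm higher
- capacitor: bystander: loose blue capacitor can, 34 mm across, 55 mm tall, standing beyond the straightedge; origin under its centre
- screwdriver: bystander: loose screwdriver with red handle, 180 mm long, lying to the left of the board
- screw_tray: bystander: loose grey tray, 80 x 110 x 30 mm, beyond the board; origin under its centre
Things that resemble listed ones, but are neither listed nor needed, are in the scene too. Of the things shaped like the straightedge, the steel one is meant.

How it is judged:
By the outcome, as a careful person would: the job done as asked, in the order asked, and still so for the second after the job is handed in, with the robot touching nothing.
It also fails if it takes over 72 s, if anything falls off the work surface, if the arm or the gripper's body presses on something with over 40 N, if the wrist force passes 120 N, or if a joint passes its speed limit or range.

ROBOT

A 6-joint arm with a two-finger parallel gripper is mounted at the origin on the work surface. World frame = base frame: x ahead of the robot, y to its left, z up, the work surface at z = 0. Lengths are in mm, angles in rad, forces in N, time in s.
With the tool pointing down it reaches from about 350 to 875 mm from the base axis. Payload 4.2 kg.
Tool frame: the origin (TCP) lies midway between the tips of the shut fingers; the grasp point (between the pads) lies 19 mm behind it (arm.tcp_to_grasp is the distance from the TCP to the grasp point, in mm); z points along the fingers, y is the line along which they close (so a half turn about z gives the same grasp; the last joint's range is limited). The gripper opens to 85 mm and grips with 20 to 120 N. Pads are 22 mm wide; open, the fingers measure 114 mm over their backs; the gripper's body (76 mm by 85 mm) begins 54 mm behind the grasp point. The pads swing forward as they close: fully open they stand 13 mm farther back than shut.
Start: joints at [1.479, 0.385, 0.008, 0, -1.194, -0.259], TCP at [214.748, 586.926, 231.312] pointing down, gripper open.
Joint ranges: [-3.14, 3.14], [-1.21, 2.06], [-1.07, 1.41], [-3.16, 2.05], [-2.99, -0.16], [-3.1, 3.1]. Speed limits (rad/s): [2.79, 2.79, 3.14, 3.14, 3.14, 3.14].

INTERFACE

Orientations are given as a unit quaternion [x, y, z, w].
In Python, from bench import arm, imaging, job, models gives the robot as it stands.
- The arm moves only by the tool arm_command, never from a script. Its argument "rows" is a list of rows, each an object with "grip": the opening, from 0 (shut) to 1 (fully open); "linear": the shift along the tool's x, y, z in mm, a list of three; "rot": the turn, a rotation vector about the tool's x, y, z in rad, a list of three. In form: [{"grip": grip, "linear": [tx, ty, tz], "rot": [rx, ry, rz]}, ...]. A call has 1 to 10 rows; each row is the pose to reach, as a shift and turn from the pose commanded when the call began, along the tool's axes at that moment; what a row does not reach only later rows make up. A row lasts 1/8 s, in which the tool goes at most 62.5 mm and 10.7 degrees, less where a joint would pass 70% of its speed; a pose out of reach is approached as far as the arm can. A call with a gripper value outside its range is refused whole. The fingers move at their own pace and stop on an object; the grip force is fixed at half the most. Time passes only in rows, so rows that repeat a pose let the fingers close. It gives the time, the measured TCP pose, the force, the opening and the grip force at its end, in the units of the state.
- arm.read_state(): the state, without advancing time (a new reading comes with each control period).
- imaging.get_image(name): name is "scene" or "top" or "wrist"; returns a dict with "frame" (400x640x3 uint8, red, green, blue), "fx", "fy", "cx", "cy" (pixels), "extrinsics" (4x4, takes a point from world to camera coordinates); the wrist camera has in their place "T_tool_cam" (4x4, takes a point from camera to tool coordinates, whose origin is the TCP and whose axes are the flange's). Camera axes: x right, y down, z forward; pixel columns grow to the right and rows downward; lengths in mm; the calibration is good to about 2 mm. The wrist camera is an equidistant fisheye: a pixel r from the principal point sees the ray r / f radians off the axis. A picture is of the moment at which its call begins: read the wrist's pose just before it. There is no depth.
- job.job_done(): hands the job in; it is judged then, once.
Trained networks look in a picture, given as the dict that the camera call returned (one of the last four; its "shot" number tells which), for a name from the list of things; names that differ only in an ending like _2 or _b are one class to them, and where a whole thing is asked for, a point or a joint stands for the part that bears it (a point fixed in the world has none). Each returns a list of dicts, best first, with "score" (0 to 1); they miss things now and then, are a little off and sometimes report something else, mostly with a low value. They report only what shows in the picture. A call takes as long as a camera call. They do not tell look-alikes from the thing itself.
- models.spot_in(picture, query): "rect" ([left, top, right, bottom] in pixels, round what is visible of it).
- models.tip_of(picture, query): "pixel" ([column, row] in pixels: a listed point, or the origin of a listed thing).
The state is a dict: "clock": time; "joints": joint angles; "joint_vel": joint speeds; "joint_efforts": joint torques, N m; "position": TCP position; "ee_rot": TCP orientation; "contact_force": force on the tool from outside, world axes, zero at the start; "wrist_torque": the same for the moment, N m; "gripper_width": finger opening in mm; "grasp_force": force on a finger pad.
Only numpy, scipy, OpenCV 4.12 (cv2) and the standard library are available. Lean on these libraries where they do the work, as an engineer would, in place of code of your own. Each camera call takes 0.05 s, during which the arm holds its last target. There are 200 camera calls.

## Working session

There is one attempt and no reset: what is moved stays moved. The work goes in short steps, Python scripts to look and compute and a tool call to move; the robot and the scene stay as the last step left them, time stands still between calls to the robot, and variables do not carry over. Pictures are saved under pics/ and viewed, at most 10 in all, crops included, and the job is handed in when it is done.

Besides the shell and the picture viewer there is one more tool, called after ">>>" as name([rows], argument=value, ...), one row to a line, values as JSON. arm_command: Moves the arm, as the interface text tells. Its arguments: {"type":"object","properties":{"rows":{"type":"array"}},"required":["rows"]}

```bash
ls; mkdir -p pics; cat > h.py <<'E'
import numpy as np, cv2
from bench import arm, imaging, job, models
from scipy.spatial.transform import Rotation as R
def ray(p,px):
    E=np.array(p['extrinsics']);d=np.array([(px[0]-p['cx'])/p['fx'],(px[1]-p['cy'])/p['fy'],1.])
    return -E[:3,:3].T@E[:3,3], E[:3,:3].T@d
def at(p,px,z):
    o,d=ray(p,px);return o+d*(z-o[2])/d[2]
def proj(p,X):
    E=np.array(p['extrinsics']);c=E[:3,:3]@np.array(X)+E[:3,3]
    return [p['fx']*c[0]/c[2]+p['cx'],p['fy']*c[1]/c[2]+p['cy']]
def tri(a,pa,b,pb):
    o1,d1=ray(a,pa);o2,d2=ray(b,pb);d1/=np.linalg.norm(d1);d2/=np.linalg.norm(d2)
    s=np.linalg.lstsq(np.stack([d1,-d2],1),o2-o1,rcond=None)[0]
    A=o1+s[0]*d1;B=o2+s[1]*d2;return (A+B)/2,np.linalg.norm(A-B)
def save(p,n): cv2.imwrite('pics/'+n,p['frame'][:,:,::-1])
E
python3 - <<'E'
from h import *
np.set_printoptions(precision=1,suppress=True)
t=imaging.get_image('top');s=imaging.get_image('scene')
save(t,'t0.png');save(s,'s0.png')
for q in ['board','face_left','face_right','straightedge','red_pad','yellow_pad','capacitor','screwdriver','screw_tray']:
    a=models.tip_of(t,q);b=models.tip_of(s,q)
    print(q,[(np.array(x['pixel']).round(),round(x['score'],2)) for x in a[:3]],[(np.array(x['pixel']).round(),round(x['score'],2)) for x in b[:3]])
    if a and b: print('   ',*tri(t,a[0]['pixel'],s,b[0]['pixel']))
st=arm.read_state();print(st)
E
```

```text
pics
board [(array([252., 196.]), 0.59)] [(array([382., 213.]), 0.74)]
    [548.2  86.8  10. ] 17.160253223505585
face_left [(array([228., 196.]), 0.83)] [(array([398., 203.]), 0.77)]
    [545.5 144.5  63.5] 1.9849222325181946
face_right [(array([272., 193.]), 0.67)] [(array([359., 198.]), 0.9)]
    [555.2  12.1  61.2] 4.620690980394634
straightedge [(array([362., 215.]), 0.98), (array([458., 248.]), 0.9), (array([407., 200.]), 0.81)] [(array([216., 161.]), 0.68), (array([278., 230.]), 0.63), (array([282., 198.]), 0.61)]
    [ 544.  -367.1  136.9] 239.44210317659227
red_pad [(array([317., 246.]), 0.86), (array([401., 223.]), 0.66), (array([358., 192.]), 0.65)] [(array([216., 150.]), 0.58), (array([280., 197.]), 0.56), (array([330., 178.]), 0.49)]
    [ 509.8 -292.7  210.3] 392.63381293111684
yellow_pad [(array([361., 240.]), 0.95), (array([452., 230.]), 0.92), (array([319., 292.]), 0.62)] [(array([339., 158.]), 0.74), (array([294., 175.]), 0.68), (array([218., 167.]), 0.58)]
    [ 399.4 -181.   105.1] 161.365047736846
capacitor [(array([340., 153.]), 0.52)] [(array([280., 229.]), 0.66), (array([458., 232.]), 0.39)]
    [ 697.3 -210.9   -7. ] 7.441684665546756
screwdriver [(array([170., 191.]), 0.83)] [(array([459., 232.]), 0.78)]
    [562.6 348.3   0.2] 0.1071714964814773
screw_tray [(array([294., 122.]), 0.89), (array([361., 192.]), 0.66), (array([340., 150.]), 0.61)] [(array([316., 254.]), 0.84), (array([285., 188.]), 0.54)]
    [795.6 -56.9   8.1] 7.132969717487826
{'clock': 1.0, 'joints': array([ 1.5,  0.4,  0. , -0. , -1.2, -0.3]), 'joint_vel': array([ 0.,  0.,  0.,  0.,  0., -0.]), 'joint_efforts': array([  0. , -39.2,  18.9,   4.2,  -0. ,  -0. ]), 'position': array([214.7, 586.9, 231.3]), 'ee_rot': array([ 1. , -0.2, -0. ,  0. ]), 'contact_force': array([-0.2,  0.5,  0.1]), 'wrist_torque': array([-0. ,  0.1, -0. ]), 'grasp_force': 0.0, 'gripper_width': 85.28517583198115}
```

View pics/t0.png

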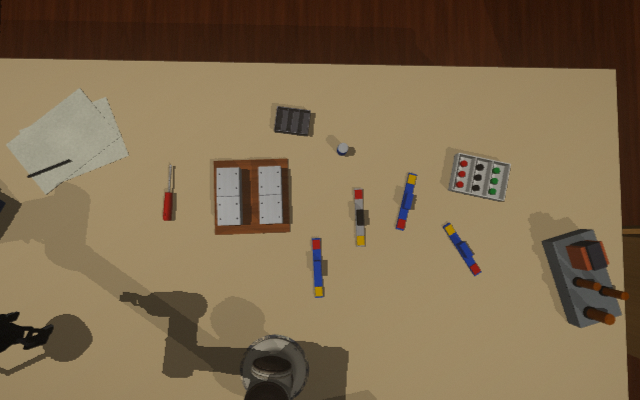

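View pics/s0.png

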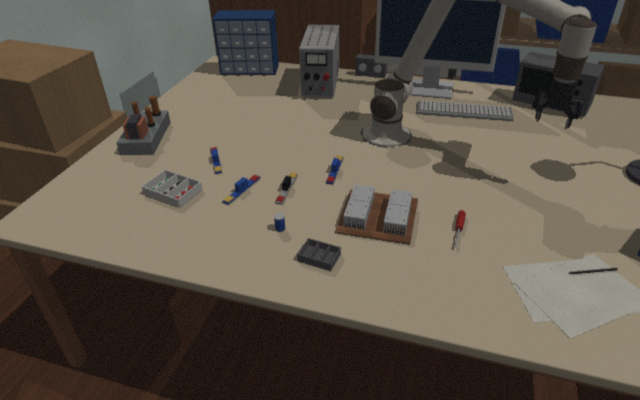

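Possible straightedges in the top view: steel with black handle at (360,217), blue look-alikes at (407,200), (462,248) and (318,267). I choose the steel one at (360,217); in the scene view it is at (288,185).

```bash
python3 - <<'E'
from h import *
np.set_printoptions(precision=3,suppress=True)
t=imaging.get_image('top');s=imaging.get_image('scene')
cv2.imwrite('pics/c.png',np.hstack([cv2.resize(t['frame'][170:260,310:410,::-1],(400,360),interpolation=2),cv2.resize(s['frame'][145:235,240:340,::-1],(400,360),interpolation=2)]))
for q in ['red_pad','yellow_pad']:
    for p,n in ((t,'t'),(s,'s')):
        for x in models.tip_of(p,q): print(q,n,x['pixel'],round(x['score'],2),at(p,x['pixel'],11))
print('cap',at(t,(340,153),0),at(s,(280,229),0))
for c in [(214,161),(287,159),(291,232),(216,234)]: print(at(t,c,12))
st=arm.read_state();print(st['ee_rot'],imaging.get_image('wrist')['T_tool_cam'])
print(R.from_quat(st['ee_rot']).as_matrix())
E
```

```text
red_pad t [473.1, 269.9] 0.88 [ 315.827 -639.838   11.   ]
red_pad t [401.4, 223.6] 0.77 [ 463.999 -406.263   11.   ]
red_pad t [320.6, 246.6] 0.73 [ 387.858 -143.637   11.   ]
red_pad s [251.4, 175.9] 0.88 [ 462.869 -418.48    11.   ]
red_pad s [282.3, 199.2] 0.83 [ 566.713 -255.558   11.   ]
red_pad s [214.9, 145.4] 0.76 [ 298.501 -653.698   11.   ]
yellow_pad t [317.7, 291.7] 0.93 [ 244.117 -135.481   11.   ]
yellow_pad t [411.5, 181.1] 0.68 [ 603.313 -440.199   11.   ]
yellow_pad t [358.6, 239.7] 0.63 [ 410.869 -266.601   11.   ]
yellow_pad t [448.9, 228.6] 0.6 [ 448.959 -562.112   11.   ]
yellow_pad s [229.6, 199.6] 0.74 [ 619.7   -432.701   11.   ]
yellow_pad s [381.2, 210.7] 0.63 [535.366  88.458  11.   ]
yellow_pad s [216.5, 168.8] 0.61 [ 454.864 -567.134   11.   ]
yellow_pad s [340.7, 156.4] 0.58 [ 241.193 -133.749   11.   ]
yellow_pad s [294.7, 177.1] 0.57 [ 426.233 -259.765   11.   ]
cap [ 695.214 -205.741    0.   ] [ 706.967 -211.       0.   ]
[661.78  204.639  12.   ]
[671.199 -31.716  12.   ]
[434.133 -47.701  12.   ]
[425.96  192.565  12.   ]
[ 0.985 -0.174  0.     0.   ] [[   0.      -0.963   -0.269   67.78 ]
 [   1.       0.      -0.      -0.527]
 [   0.      -0.269    0.963 -144.048]
 [   0.       0.       0.       1.   ]]
[[ 0.939 -0.344  0.   ]
 [-0.344 -0.939 -0.   ]
 [ 0.     0.    -1.   ]]
```

View pics/c.png

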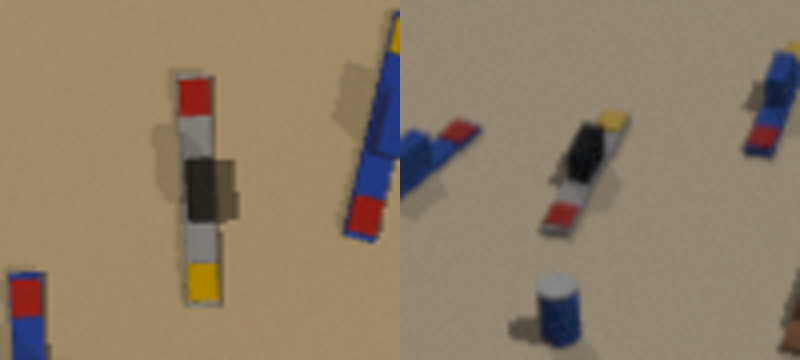

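The crop confirms it: grey steel blade with a black handle, red pad at top-view (358.7,194.3), yellow at (361,240.7). I'll look at the board with the wrist camera on the way.

>>> arm_command([
  {"grip": 1,"linear": [495,348,-90],"rot": [0,0,-0.4]},
  {"grip": 1,"linear": [495,348,-90],"rot": [0,0,-0.4]},
  {"grip": 1,"linear": [495,348,-90],"rot": [0,0,-0.4]},
  {"grip": 1,"linear": [495,348,-90],"rot": [0,0,-0.4]},
  {"grip": 1,"linear": [495,348,-90],"rot": [0,0,-0.4]},
  {"grip": 1,"linear": [495,348,-90],"rot": [0,0,-0.4]},
  {"grip": 1,"linear": [495,348,-90],"rot": [0,0,-0.4]},
  {"grip": 1,"linear": [495,348,-90],"rot": [0,0,-0.4]},
  {"grip": 1,"linear": [495,348,-90],"rot": [0,0,-0.4]},
  {"grip": 1,"linear": [495,348,-90],"rot": [0,0,-0.4]},
])

```text
clock: 2.6
position: [561.1, 87.9, 321.9]
ee_rot: [1.0, 0.024, 0.0, -0.0]
contact_force: [0.4, 0.4, -0.3]
gripper_width: 85.7
grasp_force: 0.0
```

```bash
cat >> h.py <<'E'
def wshot():
    st=arm.read_state();p=imaging.get_image('wrist')
    T=np.eye(4);T[:3,:3]=R.from_quat(st['ee_rot']).as_matrix();T[:3,3]=st['position']
    p['W']=T@np.array(p['T_tool_cam']);return p,st
def wray(p,px):
    u=(px[0]-p['cx'])/p['fx'];v=(px[1]-p['cy'])/p['fy'];r=np.hypot(u,v)+1e-9
    return p['W'][:3,3],p['W'][:3,:3]@np.array([u/r*np.sin(r),v/r*np.sin(r),np.cos(r)])
def wat(p,px,z):
    o,d=wray(p,px);return o+d*(z-o[2])/d[2]
def wproj(p,X):
    c=np.linalg.inv(p['W'])@np.append(X,1);h=np.hypot(c[0],c[1]);a=np.arctan2(h,c[2])
    return np.array([p['cx']+p['fx']*a*c[0]/h,p['cy']+p['fy']*a*c[1]/h])
E
python3 - <<'E'
from h import *
np.set_printoptions(precision=3,suppress=True)
p,st=wshot();save(p,'w1.png');np.savez('w1.npz',W=p['W'],k=[p['fx'],p['fy'],p['cx'],p['cy']])
print(st['position'],R.from_quat(st['ee_rot']).as_matrix()[:,0])
for q in ['board','face_left','face_right']:
    for x in models.tip_of(p,q): print(q,x['pixel'],round(x['score'],2),wat(p,x['pixel'],12 if q=='board' else 63))
    for x in models.spot_in(p,q): print(q,x['rect'],round(x['score'],2))
E
```

```text
[561.077  87.857 321.893] [0.999 0.048 0.001]
board [322.4, 163.9] 0.8 [555.999  81.135  12.   ]
board [238.8, 83.1, 402.0, 243.6] 0.84
face_left [500.7, 90.5] 0.52 [ 691.237 -169.997   63.   ]
face_left [510.0, 212.7] 0.5 [ 508.167 -218.513   63.   ]
face_left [242.1, 83.2, 403.0, 242.9] 0.9
face_right [239.7, 84.1, 403.0, 242.4] 0.94
```

View pics/w1.png

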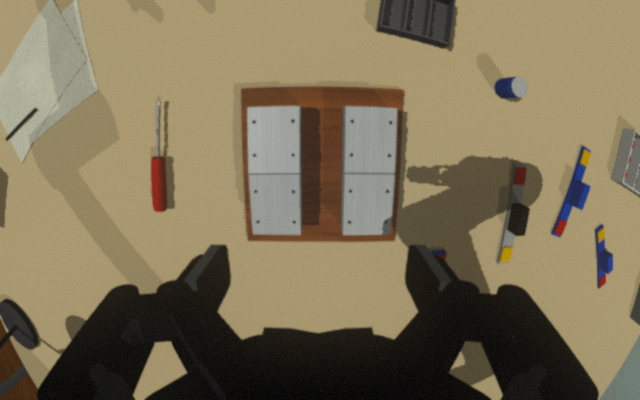

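The wrist view shows the left heat sink spanning (247,107)–(301,236), the right one (343,107)–(396,235), the screwdriver at (158,185), and the steel straightedge at (515,215).

```bash
python3 - <<'E'
from h import *
np.set_printoptions(precision=2,suppress=True)
d=np.load('w1.npz');k=d['k'];p=dict(W=d['W'],fx=k[0],fy=k[1],cx=k[2],cy=k[3])
im=cv2.imread('pics/w1.png');h=cv2.cvtColor(im,cv2.COLOR_BGR2HSV)
m=((h[:,:,1]<45)&(h[:,:,2]>110)).astype(np.uint8);m[:,:235]=0;m[:,405:]=0;m[:85]=0;m[245:]=0
m=cv2.morphologyEx(m,cv2.MORPH_CLOSE,np.ones((7,7)))
n,l,s,c=cv2.connectedComponentsWithStats(m)
for z in (58,62,66,70):
  for i in range(1,n):
    if s[i,4]<1500: continue
    ct=max(cv2.findContours((l==i).astype(np.uint8),0,cv2.CHAIN_APPROX_NONE)[0],key=len)[:,0]
    P=np.array([wat(p,q,z)[:2] for q in ct],np.float32)
    print(z,s[i],cv2.minAreaRect(P))
print(k)
E
```

```text
58 [ 247  106   54  129 6539] ((548.7645874023438, 147.50794982910156), (178.20443725585938, 70.55854034423828), 2.717686176300049)
58 [ 342  106   55  129 6363] ((554.7396850585938, 18.125232696533203), (178.02638244628906, 70.969970703125), 2.4267826080322266)
62 [ 247  106   54  129 6539] ((549.5497436523438, 146.9594268798828), (176.45730590820312, 69.86678314208984), 2.7176873683929443)
62 [ 342  106   55  129 6363] ((555.4661865234375, 18.845172882080078), (176.281005859375, 70.27418518066406), 2.4267830848693848)
66 [ 247  106   54  129 6539] ((550.3348388671875, 146.410888671875), (174.71018981933594, 69.17501831054688), 2.7176871299743652)
66 [ 342  106   55  129 6363] ((556.1927490234375, 19.565114974975586), (174.53561401367188, 69.5783920288086), 2.4267828464508057)
70 [ 247  106   54  129 6539] ((551.1199340820312, 145.86233520507812), (172.96304321289062, 68.48326110839844), 2.7176899909973145)
70 [ 342  106   55  129 6363] ((556.9192504882812, 20.285051345825195), (172.79025268554688, 68.8825912475586), 2.426781177520752)
[309.71 309.71 317.46 198.27]
```

>>> arm_command([
  {"grip": 1,"linear": [-78,347,122],"rot": [0,0,0]},
  {"grip": 1,"linear": [-78,347,122],"rot": [0,0,0]},
  {"grip": 1,"linear": [-78,347,122],"rot": [0,0,0]},
  {"grip": 1,"linear": [-78,347,122],"rot": [0,0,0]},
  {"grip": 1,"linear": [-78,347,122],"rot": [0,0,0]},
  {"grip": 1,"linear": [-78,347,122],"rot": [0,0,0]},
  {"grip": 1,"linear": [-78,347,122],"rot": [0,0,0]},
])

```text
clock: 3.82
position: [497.3, -262.0, 197.3]
ee_rot: [1.0, 0.023, -0.002, -0.001]
contact_force: [0.6, 1.4, 0.2]
gripper_width: 85.5
grasp_force: 0.0
```

```bash
cat > pads.py <<'E'
from h import *
np.set_printoptions(precision=3,suppress=True)
def blob(p,P,z,lo,hi,near,rad):
    h=cv2.cvtColor(p['frame'],cv2.COLOR_RGB2HSV);m=cv2.inRange(h,lo,hi)
    if lo[0]==0: m|=cv2.inRange(h,(172,lo[1],lo[2]),(180,255,255))
    n,l,s,c=cv2.connectedComponentsWithStats(m);out=[]
    for i in range(1,n):
        if s[i,4]>60:
            X=P(p,c[i],z)
            if np.linalg.norm(X[:2]-near[:2])<rad: out.append((s[i,4],c[i],X))
    return max(out,key=lambda o:o[0]) if out else None
RED=((0,130,70),(6,255,255));YEL=((18,130,90),(32,255,255))
E
python3 - <<'E'
from pads import *
p,st=wshot();save(p,'w2.png');print(st['position'],R.from_quat(st['ee_rot']).as_matrix()[:,0])
g=np.array([490,-265,0])
a=blob(p,wat,11,*RED,g,110);b=blob(p,wat,11,*YEL,g,110);print(a,b)
A=a[2];B=b[2];print('mid',(A+B)/2,'len',np.linalg.norm(A-B),'yaw',np.arctan2(*(A-B)[[1,0]]))
for q in ['red_pad','yellow_pad']: 
  for x in models.tip_of(p,q): print(q,x['pixel'],x['score'],wat(p,x['pixel'],11))
E
```

```text
[ 497.272 -261.997  197.25 ] [ 0.999  0.046 -0.004]
(np.int32(636), array([324.285, 117.473]), array([ 561.115, -265.327,   11.   ])) (np.int32(501), array([324.008, 248.607]), array([ 411.502, -272.688,   11.   ]))
mid [ 486.308 -269.007   11.   ] len 149.79452570454134 yaw 0.04916100547662317
red_pad [437.0, 209.7] 0.96 [ 464.952 -403.574   11.   ]
red_pad [547.9, 296.3] 0.87 [ 324.924 -642.553   11.   ]
red_pad [322.2, 117.6] 0.57 [ 560.872 -263.139   11.   ]
yellow_pad [482.3, 85.4] 0.79 [ 616.173 -445.644   11.   ]
yellow_pad [324.9, 248.4] 0.6 [ 411.816 -273.718   11.   ]
```

View pics/w2.png

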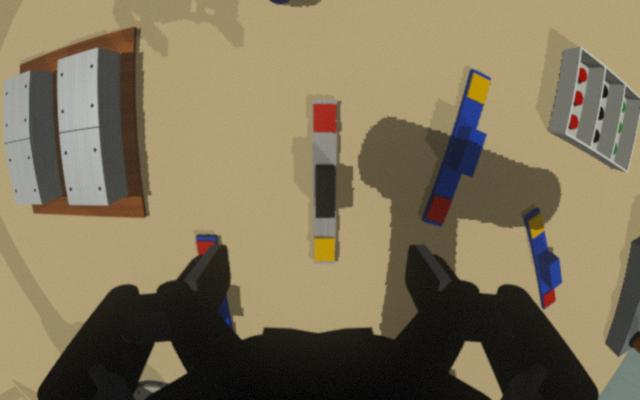

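The wrist view shows the steel straightedge upright at (324,183), red pad (324,117), yellow (324,249). The pads measure 149.8 mm apart, as they should. Descending to grasp the handle.

>>> arm_command([
  {"grip": 1,"linear": [-11,6.5,60],"rot": [0,0,0]},
  {"grip": 1,"linear": [-11,6.5,120],"rot": [0,0,0]},
  {"grip": 1,"linear": [-11,6.5,150],"rot": [0,0,0]},
  {"grip": 1,"linear": [-11,6.5,150],"rot": [0,0,0]},
  {"grip": 1,"linear": [-11,6.5,150],"rot": [0,0,0]},
])

```text
clock: 4.6
position: [490.5, -266.8, 51.3]
ee_rot: [1.0, 0.026, 0.002, 0.001]
contact_force: [1.4, 0.2, -0.5]
gripper_width: 85.4
grasp_force: 0.0
```

```bash
python3 - <<'E'
from pads import *
p,st=wshot();print(st['position'],R.from_quat(st['ee_rot']).as_matrix()[:,0],st['contact_force'])
g=np.array([490,-265,0])
a=blob(p,wat,11,*RED,g,110);b=blob(p,wat,11,*YEL,g,110);print(a,b)
if a and b: A=a[2];B=b[2];print('mid',(A+B)/2,'len',np.linalg.norm(A-B),'yaw',np.arctan2(*(A-B)[[1,0]]))
E
```

```text
[ 490.529 -266.843   51.269] [0.999 0.052 0.003] [ 1.412  0.241 -0.51 ]
(np.int32(2000), array([322.566, 110.143]), array([ 561.049, -265.643,   11.   ])) (np.int32(827), array([320.502, 319.405]), array([ 415.132, -272.491,   11.   ]))
mid [ 488.091 -269.067   11.   ] len 146.07763411121948 yaw 0.046896347185860734
```

>>> arm_command([
  {"grip": 1,"linear": [-4,2,20],"rot": [0,0,0]},
  {"grip": 1,"linear": [-4,2,38],"rot": [0,0,0]},
  {"grip": 1,"linear": [-4,2,38],"rot": [0,0,0]},
  {"grip": 0,"linear": [-4,2,38],"rot": [0,0,0]},
  {"grip": 0,"linear": [-4,2,38],"rot": [0,0,0]},
  {"grip": 0,"linear": [-4,2,38],"rot": [0,0,0]},
  {"grip": 0,"linear": [-4,2,38],"rot": [0,0,0]},
  {"grip": 0,"linear": [-4,2,38],"rot": [0,0,0]},
  {"grip": 0,"linear": [-4,2,38],"rot": [0,0,0]},
])

```text
clock: 5.78
position: [485.1, -269.8, 11.9]
ee_rot: [1.0, 0.025, 0.0, 0.0]
contact_force: [-0.1, 0.8, 5.9]
gripper_width: 19.4
grasp_force: 60.0
```

>>> arm_command([
  {"grip": 0,"linear": [0,0,-50],"rot": [0,0,0]},
  {"grip": 0,"linear": [0,0,-100],"rot": [0,0,0]},
  {"grip": 0,"linear": [14,-50,-130],"rot": [0,0,0]},
  {"grip": 0,"linear": [29,-100,-130],"rot": [0,0,0]},
  {"grip": 0,"linear": [44,-150,-130],"rot": [0,0,0]},
  {"grip": 0,"linear": [58,-200,-130],"rot": [0,0,0]},
  {"grip": 0,"linear": [73,-250,-130],"rot": [0,0,0]},
  {"grip": 0,"linear": [82.5,-283.5,-130],"rot": [0,0,0]},
  {"grip": 0,"linear": [82.5,-283.5,-130],"rot": [0,0,0]},
  {"grip": 0,"linear": [82.5,-283.5,-130],"rot": [0,0,0]},
])

```text
clock: 7.02
position: [551.9, 17.2, 140.1]
ee_rot: [1.0, 0.024, -0.001, 0.0]
contact_force: [-0.6, 0.1, -2.7]
gripper_width: 18.7
grasp_force: 59.9
```

```bash
python3 - <<'E'
from pads import *
p,st=wshot();save(p,'w3.png');print(st['position'],R.from_quat(st['ee_rot']).as_matrix(),st['contact_force'],st['gripper_width'])
g=np.array([554,18,0])
z=st['position'][2]-1
a=blob(p,wat,z,*RED,g,120);b=blob(p,wat,z,*YEL,g,120);print(a,b)
E
```

```text
[551.926  17.239 140.099] [[ 0.999  0.049 -0.003]
 [ 0.049 -0.999 -0.   ]
 [-0.003  0.    -1.   ]] [-0.598  0.127 -2.738] 18.702331978633307
(np.int32(3338), array([317.596,  96.408]), array([628.065,  21.485, 139.099])) None
```

View pics/w3.png

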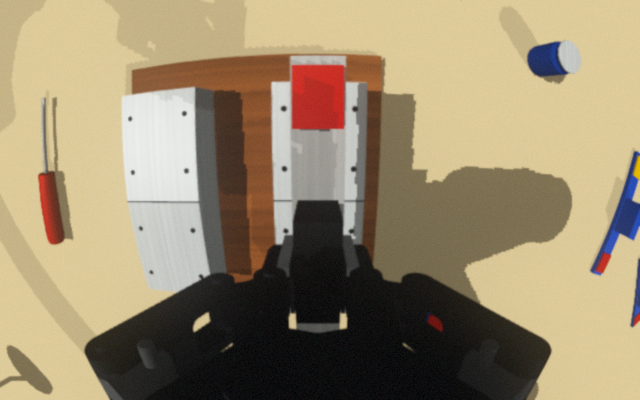

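The blade is centred over the right heat sink: sink edges about 274–366, blade centre 318, red pad at (318,96). Lowering it.

>>> arm_command([
  {"grip": 0,"linear": [1.5,-0.5,30],"rot": [0,0,0]},
  {"grip": 0,"linear": [1.5,-0.5,55],"rot": [0,0,0]},
  {"grip": 0,"linear": [1.5,-0.5,62],"rot": [0,0,0]},
  {"grip": 0,"linear": [1.5,-0.5,63],"rot": [0,0,0]},
  {"grip": 0,"linear": [1.5,-0.5,64],"rot": [0,0,0]},
  {"grip": 0,"linear": [1.5,-0.5,64],"rot": [0,0,0]},
])

```text
clock: 7.82
position: [555.1, 18.2, 78.2]
ee_rot: [1.0, 0.025, 0.001, -0.0]
contact_force: [-0.2, -0.0, -2.0]
gripper_width: 19.1
grasp_force: 59.9
```

>>> arm_command([
  {"grip": 0,"linear": [-1,-0.5,0.7],"rot": [0,0,0]},
  {"grip": 0,"linear": [-1,-0.5,1.4],"rot": [0,0,0]},
  {"grip": 0,"linear": [-1,-0.5,2.1],"rot": [0,0,0]},
  {"grip": 0,"linear": [-1,-0.5,2.8],"rot": [0,0,0]},
  {"grip": 0,"linear": [-1,-0.5,3.5],"rot": [0,0,0]},
  {"grip": 0,"linear": [-1,-0.5,3.5],"rot": [0,0,0]},
])

```text
clock: 8.57
position: [553.5, 18.6, 73.7]
ee_rot: [1.0, 0.025, -0.0, 0.0]
contact_force: [-0.3, -0.2, -2.0]
gripper_width: 18.9
grasp_force: 59.9
```

>>> arm_command([
  {"grip": 0,"linear": [0,0,0.7],"rot": [0,0,0]},
  {"grip": 0,"linear": [0,0,1.4],"rot": [0,0,0]},
  {"grip": 0,"linear": [0,0,2.1],"rot": [0,0,0]},
  {"grip": 0,"linear": [0,0,2.8],"rot": [0,0,0]},
  {"grip": 0,"linear": [0,0,3.5],"rot": [0,0,0]},
  {"grip": 0,"linear": [0,0,3.5],"rot": [0,0,0]},
])

```text
clock: 9.32
position: [553.5, 18.6, 70.3]
ee_rot: [1.0, 0.025, -0.0, 0.0]
contact_force: [0.1, 0.1, -3.0]
gripper_width: 19.1
grasp_force: 59.9
```

>>> arm_command([
  {"grip": 0,"linear": [0,0,0.7],"rot": [0,0,0]},
  {"grip": 0,"linear": [0,0,1.4],"rot": [0,0,0]},
  {"grip": 0,"linear": [0,0,2.1],"rot": [0,0,0]},
  {"grip": 0,"linear": [0,0,2.8],"rot": [0,0,0]},
  {"grip": 0,"linear": [0,0,3.5],"rot": [0,0,0]},
  {"grip": 0,"linear": [0,0,3.5],"rot": [0,0,0]},
])

```text
clock: 10.07
position: [553.4, 18.6, 66.7]
ee_rot: [1.0, 0.025, -0.0, 0.0]
contact_force: [0.2, 0.7, -4.0]
gripper_width: 19.4
grasp_force: 59.9
```

>>> arm_command([
  {"grip": 0,"linear": [0,0,0.7],"rot": [0,0,0]},
  {"grip": 0,"linear": [0,0,1.4],"rot": [0,0,0]},
  {"grip": 0,"linear": [0,0,2.1],"rot": [0,0,0]},
  {"grip": 0,"linear": [0,0,2.8],"rot": [0,0,0]},
  {"grip": 0,"linear": [0,0,2.8],"rot": [0,0,0]},
])

```text
clock: 10.7
position: [553.6, 18.6, 65.9]
ee_rot: [1.0, 0.025, 0.0, 0.0]
contact_force: [-5.2, 0.8, 10.4]
gripper_width: 18.6
grasp_force: 61.9
```

Contact. I'll relax, release, rise, and look.

>>> arm_command([
  {"grip": 0,"linear": [0,0,-1.5],"rot": [0,0,0]},
  {"grip": 0,"linear": [0,0,-1.5],"rot": [0,0,0]},
  {"grip": 0.6,"linear": [0,0,-1.5],"rot": [0,0,0]},
  {"grip": 0.6,"linear": [0,0,-1.5],"rot": [0,0,0]},
  {"grip": 0.6,"linear": [0,0,-1.5],"rot": [0,0,0]},
  {"grip": 0.6,"linear": [0,0,-30],"rot": [0,0,0]},
  {"grip": 0.6,"linear": [0,0,-75],"rot": [0,0,0]},
  {"grip": 0,"linear": [0,0,-100],"rot": [0,0,0]},
  {"grip": 0,"linear": [-20,0,-110],"rot": [0,0,0]},
  {"grip": 0,"linear": [-20,0,-110],"rot": [0,0,0]},
])

```text
clock: 11.95
position: [533.2, 17.6, 175.1]
ee_rot: [1.0, 0.025, 0.001, -0.0]
contact_force: [-0.4, -0.5, 0.4]
gripper_width: 1.0
grasp_force: 0.0
```

```bash
cat > look.py <<'E'
from pads import *
import sys
p,st=wshot();save(p,sys.argv[1]);print(st['position'],R.from_quat(st['ee_rot']).as_matrix()[:,0],st['contact_force'],st['gripper_width'])
g=np.array([float(sys.argv[2]),float(sys.argv[3]),0]);z=float(sys.argv[4])
a=blob(p,wat,z,*RED,g,120);b=blob(p,wat,z,*YEL,g,120);print(a,b)
if a and b: A=a[2];B=b[2];print('mid',(A+B)/2,'len',np.linalg.norm(A-B),'yaw',np.arctan2(*(A-B)[[1,0]]))
E
python3 look.py w4.png 554 18 65
```

```text
[533.217  17.642 175.058] [0.999 0.049 0.002] [-0.398 -0.499  0.435] 0.9742487140497178
(np.int32(1075), array([317.54 ,  79.487]), array([629.799,  23.103,  65.   ])) None
```

View pics/w4.png

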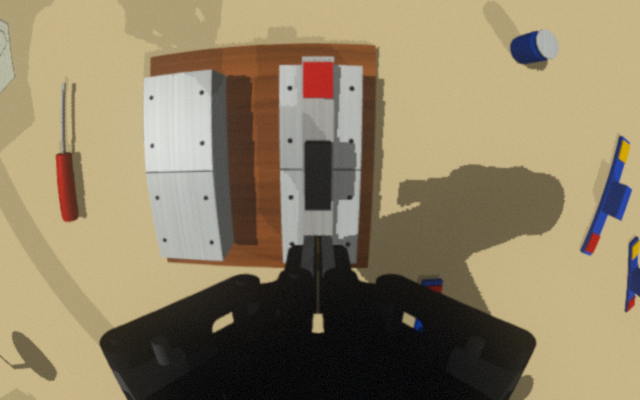

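The straightedge lies along the right heat sink, red pad at (318,79), handle at (318,175) over the scribed line at row 170. Next I go above the red pad.

>>> arm_command([
  {"grip": 0,"linear": [50,0,0],"rot": [0,0,0]},
  {"grip": 0,"linear": [97,-0.3,30],"rot": [0,0,0]},
  {"grip": 0,"linear": [97,-0.3,80],"rot": [0,0,0]},
  {"grip": 0,"linear": [97,-0.3,97],"rot": [0,0,0]},
  {"grip": 0,"linear": [97,-0.3,98],"rot": [0,0,0]},
  {"grip": 0,"linear": [97,-0.3,98],"rot": [0,0,0]},
])

```text
clock: 12.75
position: [631.6, 22.9, 77.9]
ee_rot: [1.0, 0.025, 0.002, -0.0]
contact_force: [-0.7, -0.3, -1.0]
gripper_width: -0.1
grasp_force: 0.0
```

>>> arm_command([
  {"grip": 0,"linear": [-1,0,0.5],"rot": [0,0,0]},
  {"grip": 0,"linear": [-1,0,1.0],"rot": [0,0,0]},
  {"grip": 0,"linear": [-1,0,1.5],"rot": [0,0,0]},
  {"grip": 0,"linear": [-1,0,2.1],"rot": [0,0,0]},
  {"grip": 0,"linear": [-1,0,2.7],"rot": [0,0,0]},
  {"grip": 0,"linear": [-1,0,3.3],"rot": [0,0,0]},
  {"grip": 0,"linear": [-1,0,3.9],"rot": [0,0,0]},
  {"grip": 0,"linear": [-1,0,4.5],"rot": [0,0,0]},
  {"grip": 0,"linear": [-1,0,5.0],"rot": [0,0,0]},
  {"grip": 0,"linear": [-1,0,5.5],"rot": [0,0,0]},
])

```text
clock: 14.0
position: [629.4, 22.6, 70.5]
ee_rot: [1.0, 0.025, -0.0, 0.0]
contact_force: [-0.1, -0.6, -0.3]
gripper_width: -0.3
grasp_force: 0.0
```

>>> arm_command([
  {"grip": 0,"linear": [0,0,0.6],"rot": [0,0,0]},
  {"grip": 0,"linear": [0,0,1.2],"rot": [0,0,0]},
  {"grip": 0,"linear": [0,0,1.8],"rot": [0,0,0]},
  {"grip": 0,"linear": [0,0,2.4],"rot": [0,0,0]},
  {"grip": 0,"linear": [0,0,3.0],"rot": [0,0,0]},
  {"grip": 0,"linear": [0,0,3.6],"rot": [0,0,0]},
])

```text
clock: 14.75
position: [629.4, 22.6, 66.9]
ee_rot: [1.0, 0.025, -0.0, 0.0]
contact_force: [0.2, 0.2, -0.0]
gripper_width: 0.0
grasp_force: 0.0
```

>>> arm_command([
  {"grip": 0,"linear": [0,0,0.6],"rot": [0,0,0]},
  {"grip": 0,"linear": [0,0,1.2],"rot": [0,0,0]},
  {"grip": 0,"linear": [0,0,1.8],"rot": [0,0,0]},
  {"grip": 0,"linear": [0,0,2.4],"rot": [0,0,0]},
])

```text
clock: 15.25
position: [629.5, 22.6, 65.1]
ee_rot: [1.0, 0.025, 0.0, 0.0]
contact_force: [-2.3, 0.5, 4.9]
gripper_width: -0.0
grasp_force: 2.8
```

>>> arm_command([
  {"grip": 0,"linear": [0,0,0.4],"rot": [0,0,0]},
  {"grip": 0,"linear": [0,0,0.4],"rot": [0,0,0]},
])

```text
clock: 15.5
position: [629.4, 22.6, 65.2]
ee_rot: [1.0, 0.025, 0.0, 0.0]
contact_force: [-1.7, -0.2, 5.6]
gripper_width: -0.0
grasp_force: 2.7
```

>>> arm_command([
  {"grip": 0,"linear": [0,0,0.3],"rot": [0,0,0]},
  {"grip": 0,"linear": [0,0,0.5],"rot": [0,0,0]},
  {"grip": 0,"linear": [0,0,0.5],"rot": [0,0,0]},
  {"grip": 0,"linear": [0,0,0.5],"rot": [0,0,0]},
  {"grip": 0,"linear": [0,0,0.5],"rot": [0,0,0]},
  {"grip": 0,"linear": [0,0,0.5],"rot": [0,0,0]},
  {"grip": 0,"linear": [0,0,0.5],"rot": [0,0,0]},
])

```text
clock: 16.38
position: [629.4, 22.6, 65.1]
ee_rot: [1.0, 0.025, 0.0, 0.0]
contact_force: [-3.2, -0.2, 8.6]
gripper_width: -0.0
grasp_force: 3.7
```

>>> arm_command([
  {"grip": 0,"linear": [0,0,-20],"rot": [0,0,0]},
  {"grip": 0,"linear": [0,0,-55],"rot": [0,0,0]},
  {"grip": 0,"linear": [-50,0,-55],"rot": [0,0,0]},
  {"grip": 0,"linear": [-105,0,-55],"rot": [0,0,0]},
  {"grip": 0,"linear": [-149.5,0,-50],"rot": [0,0,0]},
  {"grip": 0,"linear": [-149.5,0,-25],"rot": [0,0,0]},
  {"grip": 0,"linear": [-149.5,0,-13],"rot": [0,0,0]},
  {"grip": 0,"linear": [-149.5,0,-12],"rot": [0,0,0]},
  {"grip": 0,"linear": [-149.5,0,-12],"rot": [0,0,0]},
])

```text
clock: 17.5
position: [481.0, 15.5, 75.8]
ee_rot: [1.0, 0.025, 0.0, -0.0]
contact_force: [0.1, 0.7, -0.2]
gripper_width: 0.1
grasp_force: 0.0
```

>>> arm_command([
  {"grip": 0,"linear": [-1,0,0.6],"rot": [0,0,0]},
  {"grip": 0,"linear": [-1,0,1.2],"rot": [0,0,0]},
  {"grip": 0,"linear": [-1,0,1.8],"rot": [0,0,0]},
  {"grip": 0,"linear": [-1,0,2.4],"rot": [0,0,0]},
  {"grip": 0,"linear": [-1,0,3.0],"rot": [0,0,0]},
  {"grip": 0,"linear": [-1,0,3.6],"rot": [0,0,0]},
  {"grip": 0,"linear": [-1,0,4.2],"rot": [0,0,0]},
  {"grip": 0,"linear": [-1,0,4.8],"rot": [0,0,0]},
  {"grip": 0,"linear": [-1,0,5.4],"rot": [0,0,0]},
  {"grip": 0,"linear": [-1,0,6.0],"rot": [0,0,0]},
])

```text
clock: 18.75
position: [479.1, 15.2, 69.6]
ee_rot: [1.0, 0.025, -0.0, 0.0]
contact_force: [-0.5, 0.0, 0.4]
gripper_width: 0.1
grasp_force: 0.0
```

>>> arm_command([
  {"grip": 0,"linear": [0,0,0.6],"rot": [0,0,0]},
  {"grip": 0,"linear": [0,0,1.2],"rot": [0,0,0]},
  {"grip": 0,"linear": [0,0,1.8],"rot": [0,0,0]},
  {"grip": 0,"linear": [0,0,2.4],"rot": [0,0,0]},
  {"grip": 0,"linear": [0,0,3.0],"rot": [0,0,0]},
  {"grip": 0,"linear": [0,0,3.6],"rot": [0,0,0]},
  {"grip": 0,"linear": [0,0,4.2],"rot": [0,0,0]},
  {"grip": 0,"linear": [0,0,4.8],"rot": [0,0,0]},
])

```text
clock: 19.75
position: [479.1, 15.2, 65.1]
ee_rot: [1.0, 0.025, -0.0, 0.0]
contact_force: [-1.6, 1.2, 6.4]
gripper_width: 0.3
grasp_force: 2.9
```

>>> arm_command([
  {"grip": 0,"linear": [0,0,0.4],"rot": [0,0,0]},
  {"grip": 0,"linear": [0,0,0.4],"rot": [0,0,0]},
  {"grip": 0,"linear": [0,0,0.4],"rot": [0,0,0]},
  {"grip": 0,"linear": [0,0,0.4],"rot": [0,0,0]},
  {"grip": 0,"linear": [0,0,0.4],"rot": [0,0,0]},
  {"grip": 0,"linear": [0,0,0.4],"rot": [0,0,0]},
])

```text
clock: 20.5
position: [479.1, 15.2, 65.1]
ee_rot: [1.0, 0.025, 0.0, 0.0]
contact_force: [-3.1, 0.1, 5.4]
gripper_width: -0.2
grasp_force: 2.8
```

Both pads land firmly at 65.1 mm, so the right face is flat. I'll regrasp and go to the left heat sink.

>>> arm_command([
  {"grip": 0,"linear": [0,0,-30],"rot": [0,0,0]},
  {"grip": 0.6,"linear": [0,0,-65],"rot": [0,0,0]},
  {"grip": 0.6,"linear": [40,0,-65],"rot": [0,0,0]},
  {"grip": 0.6,"linear": [74.5,0,-62],"rot": [0,0,0]},
  {"grip": 0.6,"linear": [74.5,0,-30],"rot": [0,0,0]},
  {"grip": 0.6,"linear": [74.5,0,-5],"rot": [0,0,0]},
  {"grip": 0.6,"linear": [74.5,0,-3],"rot": [0,0,0]},
  {"grip": 0,"linear": [74.5,0,-3],"rot": [0,0,0]},
  {"grip": 0,"linear": [74.5,0,-3],"rot": [0,0,0]},
  {"grip": 0,"linear": [74.5,0,-3],"rot": [0,0,0]},
])

```text
clock: 21.75
position: [554.4, 19.1, 68.9]
ee_rot: [1.0, 0.025, 0.001, -0.0]
contact_force: [0.3, 0.1, 3.5]
gripper_width: 18.8
grasp_force: 60.3
```

>>> arm_command([
  {"grip": 0,"linear": [0,0,0],"rot": [0,0,0]},
  {"grip": 0,"linear": [0,0,0],"rot": [0,0,0]},
])

```text
clock: 22.0
position: [554.4, 19.2, 68.9]
ee_rot: [1.0, 0.025, 0.001, -0.0]
contact_force: [-0.5, 1.2, 6.1]
gripper_width: 18.8
grasp_force: 60.7
```

>>> arm_command([
  {"grip": 0,"linear": [0,0,-30],"rot": [0,0,0]},
  {"grip": 0,"linear": [0,0,-55],"rot": [0,0,0]},
  {"grip": 0,"linear": [0,-45,-55],"rot": [0,0,0]},
  {"grip": 0,"linear": [0,-90,-55],"rot": [0,0,0]},
  {"grip": 0,"linear": [0,-128,-55],"rot": [0,0,0]},
  {"grip": 0,"linear": [0,-128,-50],"rot": [0,0,0]},
  {"grip": 0,"linear": [0,-128,-50],"rot": [0,0,0]},
  {"grip": 0,"linear": [0,-128,-50],"rot": [0,0,0]},
])

```text
clock: 23.0
position: [546.9, 145.7, 117.0]
ee_rot: [1.0, 0.024, -0.001, 0.0]
contact_force: [-0.2, 0.3, -2.8]
gripper_width: 19.0
grasp_force: 59.7
```

```bash
python3 look.py w5.png 549 147 114
```

```text
[546.865 145.726 117.012] [ 0.999  0.048 -0.001] [-0.248  0.336 -2.847] 19.00168234295246
(np.int32(3187), array([318.015,  98.241]), array([622.269, 149.669, 114.   ])) None
```

View pics/w5.png

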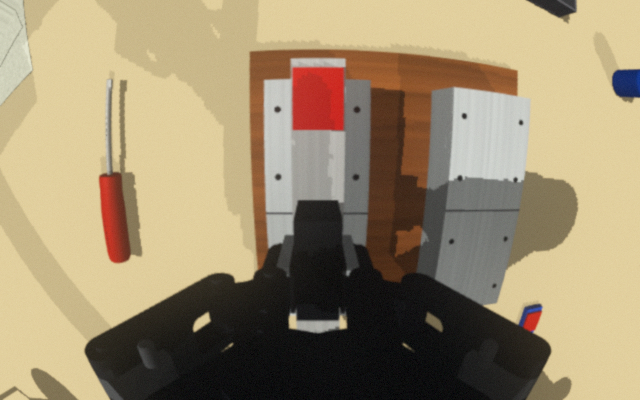

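The blade is centred on the left heat sink (sink edges 265–370, blade 318, scribed line at row 213). Lowering.

>>> arm_command([
  {"grip": 0,"linear": [0.5,-0.5,18],"rot": [0,0,0]},
  {"grip": 0,"linear": [0.5,-0.5,33],"rot": [0,0,0]},
  {"grip": 0,"linear": [0.5,-0.5,37],"rot": [0,0,0]},
  {"grip": 0,"linear": [0.5,-0.5,38],"rot": [0,0,0]},
  {"grip": 0,"linear": [0.5,-0.5,38],"rot": [0,0,0]},
])

```text
clock: 23.68
position: [548.1, 147.4, 79.9]
ee_rot: [1.0, 0.025, 0.0, -0.0]
contact_force: [0.3, 0.3, -3.8]
gripper_width: 18.8
grasp_force: 59.6
```

>>> arm_command([
  {"grip": 0,"linear": [0,0,0.6],"rot": [0,0,0]},
  {"grip": 0,"linear": [0,0,1.2],"rot": [0,0,0]},
  {"grip": 0,"linear": [0,0,1.8],"rot": [0,0,0]},
  {"grip": 0,"linear": [0,0,2.4],"rot": [0,0,0]},
  {"grip": 0,"linear": [0,0,3.0],"rot": [0,0,0]},
])

```text
clock: 24.3
position: [547.7, 147.3, 76.4]
ee_rot: [1.0, 0.025, -0.0, 0.0]
contact_force: [0.4, 0.3, -2.4]
gripper_width: 19.2
grasp_force: 59.6
```

>>> arm_command([
  {"grip": 0,"linear": [0,0,0.6],"rot": [0,0,0]},
  {"grip": 0,"linear": [0,0,1.2],"rot": [0,0,0]},
  {"grip": 0,"linear": [0,0,1.8],"rot": [0,0,0]},
  {"grip": 0,"linear": [0,0,2.4],"rot": [0,0,0]},
])

```text
clock: 24.8
position: [547.7, 147.3, 74.0]
ee_rot: [1.0, 0.025, 0.0, 0.0]
contact_force: [0.8, 0.5, -2.8]
gripper_width: 19.0
grasp_force: 59.6
```

>>> arm_command([
  {"grip": 0,"linear": [0,0,0.6],"rot": [0,0,0]},
  {"grip": 0,"linear": [0,0,1.2],"rot": [0,0,0]},
  {"grip": 0,"linear": [0,0,1.8],"rot": [0,0,0]},
  {"grip": 0,"linear": [0,0,2.4],"rot": [0,0,0]},
])

```text
clock: 25.3
position: [547.8, 147.3, 73.7]
ee_rot: [1.0, 0.025, 0.0, 0.0]
contact_force: [-6.4, -0.4, 13.0]
gripper_width: 19.0
grasp_force: 61.6
```

Contact higher (ridge at about 59 mm). Release and look.

>>> arm_command([
  {"grip": 0,"linear": [0,0,-2],"rot": [0,0,0]},
  {"grip": 0,"linear": [0,0,-2],"rot": [0,0,0]},
  {"grip": 0.25,"linear": [0,0,-2],"rot": [0,0,0]},
  {"grip": 0.5,"linear": [0,0,-2],"rot": [0,0,0]},
  {"grip": 0.6,"linear": [0,0,-2],"rot": [0,0,0]},
  {"grip": 0.6,"linear": [0,0,-30],"rot": [0,0,0]},
  {"grip": 0.6,"linear": [0,0,-75],"rot": [0,0,0]},
  {"grip": 0,"linear": [0,0,-100],"rot": [0,0,0]},
  {"grip": 0,"linear": [-20,0,-105],"rot": [0,0,0]},
  {"grip": 0,"linear": [-20,0,-105],"rot": [0,0,0]},
])

```text
clock: 26.55
position: [527.2, 146.3, 177.4]
ee_rot: [1.0, 0.025, 0.001, -0.0]
contact_force: [0.0, -0.1, 0.3]
gripper_width: 0.4
grasp_force: 0.0
```

```bash
python3 look.py w6.png 549 147 70
```

```text
[527.162 146.262 177.393] [0.999 0.05  0.001] [ 0.045 -0.145  0.265] 0.3527869213902451
(np.int32(1079), array([317.541,  79.485]), array([623.333, 151.73 ,  70.   ])) None
```

View pics/w6.png

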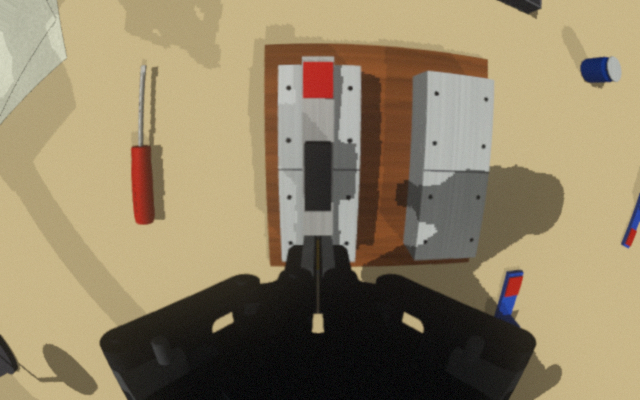

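The blade lies centred on the left heat sink, red pad at (318,79) and the handle over the scribed line at row 170. Now the red pad.

>>> arm_command([
  {"grip": 0,"linear": [50,0,0],"rot": [0,0,0]},
  {"grip": 0,"linear": [96,-0.2,30],"rot": [0,0,0]},
  {"grip": 0,"linear": [96,-0.2,80],"rot": [0,0,0]},
  {"grip": 0,"linear": [96,-0.2,96],"rot": [0,0,0]},
  {"grip": 0,"linear": [96,-0.2,97],"rot": [0,0,0]},
  {"grip": 0,"linear": [96,-0.2,97],"rot": [0,0,0]},
])

```text
clock: 27.35
position: [624.7, 151.8, 81.7]
ee_rot: [1.0, 0.025, 0.002, -0.0]
contact_force: [0.7, 0.5, 0.7]
gripper_width: -0.1
grasp_force: 0.0
```

>>> arm_command([
  {"grip": 0,"linear": [-1,0,0.5],"rot": [0,0,0]},
  {"grip": 0,"linear": [-1,0,1.1],"rot": [0,0,0]},
  {"grip": 0,"linear": [-1,0,1.7],"rot": [0,0,0]},
  {"grip": 0,"linear": [-1,0,2.3],"rot": [0,0,0]},
  {"grip": 0,"linear": [-1,0,2.9],"rot": [0,0,0]},
  {"grip": 0,"linear": [-1,0,3.5],"rot": [0,0,0]},
  {"grip": 0,"linear": [-1,0,4.1],"rot": [0,0,0]},
  {"grip": 0,"linear": [-1,0,4.7],"rot": [0,0,0]},
  {"grip": 0,"linear": [-1,0,5.3],"rot": [0,0,0]},
  {"grip": 0,"linear": [-1,0,5.9],"rot": [0,0,0]},
])

```text
clock: 28.6
position: [622.6, 151.2, 73.6]
ee_rot: [1.0, 0.025, -0.0, 0.0]
contact_force: [-1.1, 1.0, -0.0]
gripper_width: 0.1
grasp_force: 0.0
```

>>> arm_command([
  {"grip": 0,"linear": [0,0,0.6],"rot": [0,0,0]},
  {"grip": 0,"linear": [0,0,1.2],"rot": [0,0,0]},
  {"grip": 0,"linear": [0,0,1.8],"rot": [0,0,0]},
  {"grip": 0,"linear": [0,0,2.4],"rot": [0,0,0]},
  {"grip": 0,"linear": [0,0,3.0],"rot": [0,0,0]},
])

```text
clock: 29.22
position: [622.6, 151.1, 70.7]
ee_rot: [1.0, 0.025, -0.0, 0.0]
contact_force: [1.4, -0.3, 0.6]
gripper_width: 0.0
grasp_force: 0.0
```

>>> arm_command([
  {"grip": 0,"linear": [0,0,0.6],"rot": [0,0,0]},
  {"grip": 0,"linear": [0,0,1.2],"rot": [0,0,0]},
  {"grip": 0,"linear": [0,0,1.8],"rot": [0,0,0]},
  {"grip": 0,"linear": [0,0,2.4],"rot": [0,0,0]},
  {"grip": 0,"linear": [0,0,3.0],"rot": [0,0,0]},
  {"grip": 0,"linear": [0,0,3.6],"rot": [0,0,0]},
])

```text
clock: 29.98
position: [622.6, 151.1, 67.0]
ee_rot: [1.0, 0.025, -0.0, 0.0]
contact_force: [-0.5, -1.0, -0.5]
gripper_width: -0.1
grasp_force: 0.0
```

>>> arm_command([
  {"grip": 0,"linear": [0,0,0.6],"rot": [0,0,0]},
  {"grip": 0,"linear": [0,0,1.2],"rot": [0,0,0]},
  {"grip": 0,"linear": [0,0,1.8],"rot": [0,0,0]},
])

```text
clock: 30.35
position: [622.7, 151.2, 66.3]
ee_rot: [1.0, 0.025, 0.0, 0.0]
contact_force: [-1.6, 0.4, 6.7]
gripper_width: -0.0
grasp_force: 3.5
```

>>> arm_command([
  {"grip": 0,"linear": [0,0,0.3],"rot": [0,0,0]},
  {"grip": 0,"linear": [0,0,0.3],"rot": [0,0,0]},
  {"grip": 0,"linear": [0,0,0.3],"rot": [0,0,0]},
])

```text
clock: 30.72
position: [622.7, 151.2, 66.3]
ee_rot: [1.0, 0.025, 0.0, 0.0]
contact_force: [-2.3, -0.5, 6.5]
gripper_width: -0.0
grasp_force: 3.2
```

>>> arm_command([
  {"grip": 0,"linear": [0,0,0],"rot": [0,0,0]},
  {"grip": 0,"linear": [0,0,0],"rot": [0,0,0]},
  {"grip": 0,"linear": [0,0,0],"rot": [0,0,0]},
  {"grip": 0,"linear": [0,0,0],"rot": [0,0,0]},
])

```text
clock: 31.22
position: [622.7, 151.2, 66.3]
ee_rot: [1.0, 0.025, 0.0, 0.0]
contact_force: [-2.4, -0.2, 6.7]
gripper_width: 0.1
grasp_force: 3.2
```

>>> arm_command([
  {"grip": 0,"linear": [0,0,0.3],"rot": [0,0,0]},
  {"grip": 0,"linear": [0,0,0.3],"rot": [0,0,0]},
  {"grip": 0,"linear": [0,0,0.3],"rot": [0,0,0]},
  {"grip": 0,"linear": [0,0,0.3],"rot": [0,0,0]},
  {"grip": 0,"linear": [0,0,0.3],"rot": [0,0,0]},
  {"grip": 0,"linear": [0,0,0.3],"rot": [0,0,0]},
])

```text
clock: 31.98
position: [622.7, 151.2, 66.3]
ee_rot: [1.0, 0.025, 0.0, 0.0]
contact_force: [-2.6, -0.2, 8.2]
gripper_width: -0.1
grasp_force: 3.7
```

>>> arm_command([
  {"grip": 0,"linear": [0,0,-20],"rot": [0,0,0]},
  {"grip": 0,"linear": [0,0,-60],"rot": [0,0,0]},
  {"grip": 0,"linear": [-50,0,-60],"rot": [0,0,0]},
  {"grip": 0,"linear": [-105,0,-60],"rot": [0,0,0]},
  {"grip": 0,"linear": [-149.5,0,-55],"rot": [0,0,0]},
  {"grip": 0,"linear": [-149.5,0,-28],"rot": [0,0,0]},
  {"grip": 0,"linear": [-149.5,0,-19],"rot": [0,0,0]},
  {"grip": 0,"linear": [-149.5,0,-18],"rot": [0,0,0]},
  {"grip": 0,"linear": [-149.5,0,-18],"rot": [0,0,0]},
])

```text
clock: 33.1
position: [474.1, 144.1, 83.0]
ee_rot: [1.0, 0.024, 0.0, -0.0]
contact_force: [-0.3, 0.5, -0.2]
gripper_width: 0.1
grasp_force: 0.0
```

>>> arm_command([
  {"grip": 0,"linear": [-1,0,0.8],"rot": [0,0,0]},
  {"grip": 0,"linear": [-1,0,1.6],"rot": [0,0,0]},
  {"grip": 0,"linear": [-1,0,2.4],"rot": [0,0,0]},
  {"grip": 0,"linear": [-1,0,3.2],"rot": [0,0,0]},
  {"grip": 0,"linear": [-1,0,3.8],"rot": [0,0,0]},
  {"grip": 0,"linear": [-1,0,4.4],"rot": [0,0,0]},
  {"grip": 0,"linear": [-1,0,5.0],"rot": [0,0,0]},
  {"grip": 0,"linear": [-1,0,5.6],"rot": [0,0,0]},
  {"grip": 0,"linear": [-1,0,6.2],"rot": [0,0,0]},
  {"grip": 0,"linear": [-1,0,6.8],"rot": [0,0,0]},
])

```text
clock: 34.35
position: [472.3, 143.8, 75.9]
ee_rot: [1.0, 0.025, 0.0, -0.0]
contact_force: [0.4, 0.5, 0.0]
gripper_width: 0.2
grasp_force: 0.0
```

>>> arm_command([
  {"grip": 0,"linear": [0,0,0.6],"rot": [0,0,0]},
  {"grip": 0,"linear": [0,0,1.2],"rot": [0,0,0]},
  {"grip": 0,"linear": [0,0,1.8],"rot": [0,0,0]},
  {"grip": 0,"linear": [0,0,2.4],"rot": [0,0,0]},
  {"grip": 0,"linear": [0,0,3.0],"rot": [0,0,0]},
  {"grip": 0,"linear": [0,0,3.6],"rot": [0,0,0]},
])

```text
clock: 35.1
position: [472.3, 143.8, 72.3]
ee_rot: [1.0, 0.025, -0.0, 0.0]
contact_force: [-0.3, 0.3, 0.3]
gripper_width: 0.1
grasp_force: 0.0
```

>>> arm_command([
  {"grip": 0,"linear": [0,0,0.6],"rot": [0,0,0]},
  {"grip": 0,"linear": [0,0,1.2],"rot": [0,0,0]},
  {"grip": 0,"linear": [0,0,1.8],"rot": [0,0,0]},
  {"grip": 0,"linear": [0,0,2.4],"rot": [0,0,0]},
  {"grip": 0,"linear": [0,0,3.0],"rot": [0,0,0]},
  {"grip": 0,"linear": [0,0,3.6],"rot": [0,0,0]},
  {"grip": 0,"linear": [0,0,4.2],"rot": [0,0,0]},
])

```text
clock: 35.98
position: [472.3, 143.8, 68.1]
ee_rot: [1.0, 0.025, 0.0, -0.0]
contact_force: [-1.7, 0.0, -0.1]
gripper_width: -0.1
grasp_force: 0.0
```

>>> arm_command([
  {"grip": 0,"linear": [0,0,0.6],"rot": [0,0,0]},
  {"grip": 0,"linear": [0,0,1.2],"rot": [0,0,0]},
  {"grip": 0,"linear": [0,0,1.8],"rot": [0,0,0]},
  {"grip": 0,"linear": [0,0,2.4],"rot": [0,0,0]},
])

```text
clock: 36.48
position: [472.3, 143.8, 66.2]
ee_rot: [1.0, 0.025, 0.0, 0.0]
contact_force: [-2.7, -0.3, 6.6]
gripper_width: 0.3
grasp_force: 3.5
```

>>> arm_command([
  {"grip": 0,"linear": [0,0,0.4],"rot": [0,0,0]},
  {"grip": 0,"linear": [0,0,0.4],"rot": [0,0,0]},
  {"grip": 0,"linear": [0,0,0.4],"rot": [0,0,0]},
  {"grip": 0,"linear": [0,0,0.4],"rot": [0,0,0]},
])

```text
clock: 36.98
position: [472.3, 143.8, 66.1]
ee_rot: [1.0, 0.025, 0.0, 0.0]
contact_force: [-2.2, 0.7, 7.3]
gripper_width: -0.2
grasp_force: 3.4
```

>>> arm_command([
  {"grip": 0,"linear": [0,0,0.2],"rot": [0,0,0]},
  {"grip": 0,"linear": [0,0,0.2],"rot": [0,0,0]},
  {"grip": 0,"linear": [0,0,0.2],"rot": [0,0,0]},
  {"grip": 0,"linear": [0,0,0.2],"rot": [0,0,0]},
  {"grip": 0,"linear": [0,0,0.2],"rot": [0,0,0]},
  {"grip": 0,"linear": [0,0,0.2],"rot": [0,0,0]},
])

```text
clock: 37.72
position: [472.3, 143.8, 66.1]
ee_rot: [1.0, 0.025, 0.0, 0.0]
contact_force: [-3.0, -0.0, 8.7]
gripper_width: 0.0
grasp_force: 4.0
```

>>> arm_command([
  {"grip": 0,"linear": [0,0,-10],"rot": [0,0,0]},
  {"grip": 0,"linear": [0,0,-50],"rot": [0,0,0]},
  {"grip": 0,"linear": [0,0,-110],"rot": [0,0,0]},
  {"grip": 0,"linear": [0,0,-130],"rot": [0,0,0]},
  {"grip": 0,"linear": [-10,0,-130],"rot": [0,0,0]},
  {"grip": 0,"linear": [-10,0,-130],"rot": [0,0,0]},
])

```text
clock: 38.48
position: [460.7, 142.7, 194.0]
ee_rot: [1.0, 0.025, -0.001, 0.0]
contact_force: [-0.5, 0.2, -1.2]
gripper_width: -0.1
grasp_force: 0.0
```

```bash
python3 look.py w7.png 549 147 70
```

```text
[460.664 142.676 194.046] [ 0.999  0.049 -0.002] [-0.481  0.242 -1.161] -0.07220925258622166
(np.int32(674), array([317.49 ,  11.558]), array([620.146, 151.121,  70.   ])) (np.int32(939), array([317.253, 176.51 ]), array([473.529, 144.055,  70.   ]))
mid [546.837 147.588  70.   ] len 146.78723291095883 yaw 0.04815881335024887
```

View pics/w7.png

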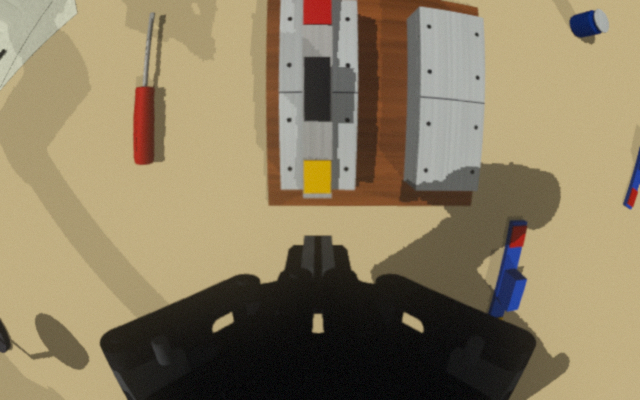

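The straightedge lies centred on the left heat sink, yellow pad at (317,176), handle at (317,90) over the scribed line. Each pad landed at about 66 mm (blade underside about 55 mm) although the middle touched down at about 59 mm, so this face rocks.

```bash
python3 -c "
from bench import job;print(job.job_done())"
```

```text
the job is handed in; nothing more can be done
None
```

The left heat sink has the bowed face: I pressed the red then the yellow pad there at about 8 N, left the straightedge lying on it, and handed in after about 38 s; the right one tested flat.

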